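Turn the leaf of the hive finish sample book

TASK

The top wooden leaf of the hive finish sample book stands a little ajar over the page stack on the robot's right. With the fingers only pushing it from underneath, never pinching it, turn the leaf over the book's spine and press it gently down until it lies flat on the left page stack, its painted green and blue side up. Don't slam it, leave the jar, the tin and the wooden block by the book where they are, and finish clear of everything.

Things in the scene. Friction and masses are not known exactly. Their poses are not given: they have to be found in the camera images.
- book: Sample book, fixed: base board 220 (x) x 200 (y) x 12 mm and two page stacks, right and left, each 92 x 176 mm, at 16 to 108 mm either side of the spine, top 36 mm above the table. Origin: centre of its underside, on the table under the spine. x axis: from the right stack over the spine to the left one (0.95 to 1.55 rad left of straight ahead); y along the spine; z up.
- spine (a point): Middle of the hinge line (steel rod along the book's y axis), 40 mm above the table. Its two end posts, at y = +-96 mm, are 14 mm along x, 8 mm along y and reach 48 mm above the table.
- leaf (a joint): Angle of the leaf about the spine, rad. 0: level over the right stack (book's -x side); 1.57: upright; 3.14: flat over the left stack (end stop). Starts 0.1 to 0.4. The hinge is stiff (about 0.16 N m of friction): the leaf stays at any angle where it is left and needs 1 to 3 N at its free edge to turn. Leaf: rigid wood, 0.12 kg, brown samples on top at first, green and blue ones underneath.
- leaf_edge (a point): Middle of the leaf's free edge, at mid-thickness, 140 mm from the hinge line. The leaf is 180 mm wide along the spine and 5 mm thick; at first it overhangs the right page stack by 32 mm and the base board by 30 mm, with open space under the edge down to the table. x axis: in the leaf, from the free edge to the spine; z: normal of the brown side.
- honey_jar: Amber jar with a brass-coloured lid, 62 mm across, 95 mm tall, standing loose 0.2 m beyond the spine, past the left page stack. Origin: centre of its underside. A bystander.
- wax_tin: Steel tin with a white lid and a green label, 68 mm across, 60 mm tall, standing loose 0.2 m beyond the spine, past the left page stack. Origin: centre of its underside. A bystander.
- wood_block: Light wooden block 70 x 35 x 30 mm, loose beside the right page stack, by the book's -y end. Origin: centre of its underside. A bystander.

How it is judged:
On the way, in this order (a step that is already met when the one before it is completed fails the run):
1. the leaf is turned up past upright (value of joint leaf above 1.65 rad), for 0.1 s.
2. the leaf is pressed flat on the left page stack (value of joint leaf above 3.08 rad), for 0.2 s.
At the end, for the whole second after the job is handed in: The leaf lies at rest flat over the left page stack (joint above 3.08 rad, that is its free edge less than 9 mm off flat), and the jar, the tin and the block are each within 20 mm of where they stood (value of joint leaf above 3.08 rad and velocity of joint leaf below 0.05 rad/s and distance of each of honey_jar, wax_tin, wood_block from where it was at the start of the episode below 0.02 m); the robot touches nothing.
It fails at once if the leaf is slammed (turned faster than 4 rad/s) (velocity of joint leaf above 4 rad/s).
It fails at once if the leaf is pinched or forced while it is turned (fingers on it with more than 20 N before it is nearly flat) (contact force between the fingers and leaf above 20 N and value of joint leaf below 2.9 rad).
It fails at once if the leaf is pressed down hard (more than 60 N) (contact force between the fingers and leaf above 60 N).
It fails at once if a bystander is pushed, lifted or carried more than 20 mm (distance of any of honey_jar, wax_tin, wood_block from where it was at the start of the episode above 0.02 m).
It also fails if it takes over 48 s, if anything falls off the work surface, if the arm or the gripper's body presses on something with over 40 N, if the wrist force passes 120 N, or if a joint passes its speed limit or range.

ROBOT

A 7-joint arm with a two-finger parallel gripper is mounted at the origin on the work surface. World frame = base frame: x ahead of the robot, y to its left, z up, the work surface at z = 0. Lengths are in m, angles in rad, forces in N, time in s.
With the tool pointing down it reaches from about 0.425 to 0.925 m from the base axis. Payload 6.8 kg.
Tool frame: the origin (TCP) lies between the finger pads; the fingertips stand 22 mm ahead of it and the grasp point (between the pads) lies 3 mm ahead of it; z points along the fingers, y is the line along which they close (so a half turn about z gives the same grasp; the last joint's range is limited). The gripper opens to 85 mm and grips with 20 to 120 N. Pads are 22 mm wide; open, the fingers measure 114 mm over their backs; the gripper's body (76 mm by 85 mm) begins 54 mm behind the grasp point. The pads swing forward as they close: fully open they stand 13 mm farther back than shut.
Start: joints at [1.087, 0.477, 0.022, 1.555, -0.011, 1.109, -0.083], TCP at [0.248, -0.628, 0.253] pointing down, gripper open.
Joint ranges: [-2.96, 2.96], [-0.34, 2.1], [-1.41, 1.46], [0.24, 2.44], [-1.37, 4.51], [0.17, 1.92], [-2.96, 2.96]. Speed limits (rad/s): [2.39, 2.39, 3.14, 3.14, 3.14, 3.14, 3.14].

INTERFACE

Orientations are given as a unit quaternion [w, x, y, z].
In Python, from station import bot gives the robot as it stands.
- The arm moves only by the tool servo_tool, never from a script. Its argument "motion" is a list that holds one entry, the list of rows, each a list of 5 numbers: the opening, from 0 (shut) to 1 (fully open), then the shift along the world's x, y, z each as a share of 0.04 m, from -1 to 1, then the turn about the world's z as a share of 0.12 rad, from -1 to 1. A call has 1 to 20 rows; each row shifts and turns the commanded pose from where the row before left it; what a row does not reach is not made up. A row lasts 1/10 s, in which the tool goes at most 50 mm and 8.59 degrees, less where a joint would pass 70% of its speed; a pose out of reach is approached as far as the arm can. A call with a number of a shift or a turn outside -1 to 1 is refused whole. A call with a gripper value outside its range is refused whole. The fingers move at their own pace and stop on an object; "newtons" is the grip in N (left out, the last holds). Time passes only in rows, so rows that do not move let the fingers close. It gives the time, the measured TCP pose, the force, the opening and the grip force at its end, in the units of the state.
- bot.get_obs(): the state, without advancing time (a new reading comes with each control period).
- bot.read_camera(name): name is "scene" or "top" or "wrist"; returns (picture, depth): 420x560x3 uint8, red, green, blue; 420x560 float32, m along the optical axis (not along the pixel's ray), 0 where there is no reading.
- bot.get_calibration(name): a dict with "fovy" (degrees; the focal length in pixels is half the picture's height over the tangent of half this angle, whatever the lens; pixels are square), "cx", "cy" (the principal point, pixels), "k1" (the pictures are not rectified: a ray, as slopes to the right and down, at radius r is drawn at 1 + k1 r^2 times it, then the intrinsics apply), "view" (4x4, takes a point from world to camera coordinates). Camera axes: x right, y down, z forward; pixel columns grow to the right and rows downward; lengths in m; the calibration is good to about 2 mm. A picture is of the moment at which its call begins: read the wrist's pose just before it. get_calibration takes no time and is no camera call; for the wrist camera it gives the pose at the moment of the call.
- bot.hand_in(): hands the job in; it is judged then, once.
The state is a dict: "t": time; "q": joint angles; "joint_vel": joint speeds; "joint_torque": joint torques, N m; "eef_pos": TCP position; "tool_rot": TCP orientation; "contact_force": force on the tool from outside, world axes, zero at the start; "torque": the same for the moment, N m; "gripper_width": opening from 0.0 (shut) to 1.0 (fully open); "grasp_force": force on a finger pad.
Only numpy, scipy, OpenCV 4.12 (cv2) and the standard library are available. Lean on these libraries where they do the work, as an engineer would, in place of code of your own. Each camera call takes 0.05 s, during which the arm holds its last target. There are 200 camera calls.

## Working session

There is one attempt and no reset: what is moved stays moved. The work goes in short steps, Python scripts to look and compute and a tool call to move; the robot and the scene stay as the last step left them, time stands still between calls to the robot, and variables do not carry over. Pictures are saved under pics/ and viewed, at most 10 in all, crops included, and the job is handed in when it is done.

Besides the shell and the picture viewer there is one more tool, called after "Call:" as a command line: name --argument value ..., lists and objects as JSON in quotes. servo_tool: Moves the arm, as the interface text tells. Shift numbers are shares of 0.04 m and turn numbers shares of 0.12 rad, none past 1 either way. Its arguments: {"type":"object","properties":{"motion":{"type":"array"},"newtons":{"type":"number"}},"required":["motion"]}

```bash
mkdir -p pics; cat > h.py <<'E'
import numpy as np, cv2
from station import bot
def save(cam,name):
    c=bot.get_calibration(cam); p,d=bot.read_camera(cam)
    cv2.imwrite(f'pics/{name}.png',p[:,:,::-1]); np.savez(f'pics/{name}.npz',d=d,p=p,view=c['view'],**{k:c[k] for k in('fovy','cx','cy','k1')})
def pts(name,uv):
    z=np.load(f'pics/{name}.npz'); f=210/np.tan(np.radians(z['fovy'])/2)
    uv=np.atleast_2d(uv).astype(float)
    K=np.array([[f,0,z['cx']],[0,f,z['cy']],[0,0,1]])
    s=cv2.undistortPoints(uv[:,None],K,np.array([float(z['k1']),0,0,0]))[:,0]
    d=z['d'][uv[:,1].round().astype(int),uv[:,0].round().astype(int)].astype(float)
    P=np.c_[s*d[:,None],d,np.ones(len(d))]
    return (np.linalg.inv(z['view'])@P.T).T[:,:3]
E
python3 - <<'E'
from h import *
save('scene','s1');save('top','t1')
s=bot.get_obs();print(s['t'],s['eef_pos'],s['tool_rot'],s['gripper_width'])
E
```

```text
0.1 [ 0.24752715 -0.62743648  0.25239953] [-8.16861835e-04  9.82392794e-01  1.86825261e-01 -2.28785281e-04] 1.0001159519774316
```

View pics/s1.png

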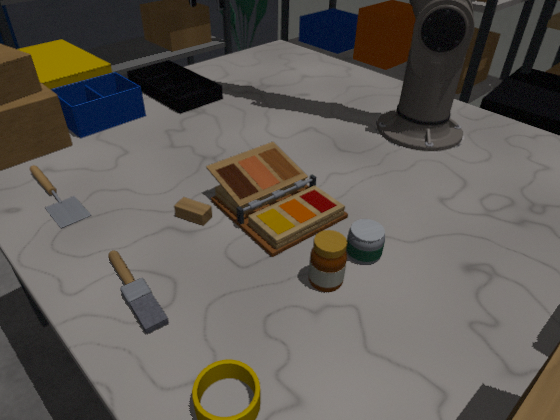

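View pics/t1.png

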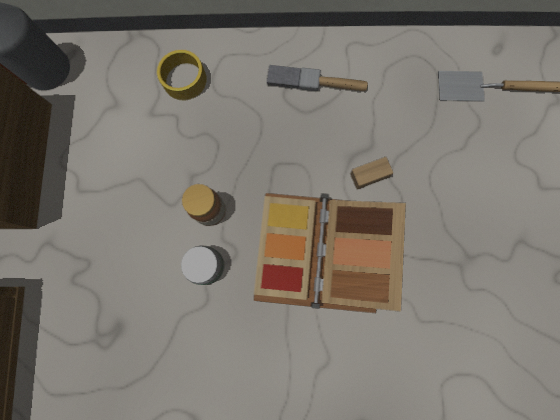

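The top view shows the spine posts at (324,197) and (317,305), leaf edge corners at (405,201) and (401,308), block at (372,173), jar lid at (201,199) and tin lid at (201,264).

```bash
python3 - <<'E'
from h import *
np.set_printoptions(precision=4,suppress=True)
n=['post1','post2','edge1','edge2','edgemid','leaf mid','leaf nr spine','Lstk a','Lstk b','block','block2','jar','tin','tbl']
P=pts('t1',[(324,197),(317,305),(402,204),(398,306),(401,255),(365,253),(335,251),(268,200),(260,296),(366,172),(385,166),(201,199),(201,264),(440,250)])
for a,b in zip(n,P):print(a,b)
# leaf plane from dense samples
u,v=np.meshgrid(np.arange(335,398,2),np.arange(210,300,3));Q=pts('t1',np.c_[u.ravel(),v.ravel()])
A=np.c_[Q[:,:2],np.ones(len(Q))];c,r,*_=np.linalg.lstsq(A,Q[:,2],rcond=None)
print('slope',c,np.arctan(np.hypot(*c[:2])),'uphill dir',np.degrees(np.arctan2(c[1],c[0])),np.sqrt(r/len(Q)))
E
```

```text
post1 [ 0.6368 -0.0129  0.0465]
post2 [0.4497 0.0026 0.0491]
edge1 [ 0.6173 -0.1421  0.0753]
edge2 [ 0.4491 -0.1268  0.0741]
edgemid [ 0.5314 -0.136   0.0741]
leaf mid [ 0.5361 -0.0794  0.0592]
leaf nr spine [ 0.5405 -0.0297  0.0496]
Lstk a [0.6344 0.0875 0.0354]
Lstk b [0.4635 0.1022 0.0125]
block [ 0.6879 -0.0928  0.0286]
block2 [ 0.6993 -0.1285  0.0284]
jar [0.6236 0.1951 0.0941]
tin [0.5181 0.1993 0.0598]
tbl [ 0.5456 -0.2294  0.0008]
slope [-0.0685  0.0376  0.1024] 0.0779667864469445 uphill dir 151.22694881651108 [0.0365]
```

Call:
servo_tool --motion '[[[0,0.58,0.9,-0.1,0.77],[0,0.58,0.9,-0.1,0.77],[0,0.58,0.9,-0.1,0.77],[0,0.58,0.9,-0.1,0.77],[0,0.58,0.9,-0.1,0.77],[0,0.58,0.9,-0.1,0.77],[0,0.58,0.9,-0.1,0.77],[0,0.58,0.9,-0.1,0.77],[0,0.58,0.9,-0.1,0.77],[0,0.58,0.9,-0.1,0.77],[0,0.58,0.9,-0.1,0.77],[0,0.58,0.9,-0.1,0.77],[0,0,0,0,0],[0,0,0,0,0]]]' --newtons 40

```text
t: 1.5
eef_pos: [0.5263, -0.1948, 0.2048]
tool_rot: [-0.001, 0.736, 0.677, -0.0]
contact_force: [-0.3, -1.3, -1.1]
gripper_width: -0.002
grasp_force: 0.0
```

Call:
servo_tool --motion '[[[0,0,0,-0.75,0],[0,0,0,-0.75,0],[0,0,0,-0.75,0],[0,0,0,-0.75,0],[0,0,0,-0.75,0],[0,0,0,0,0],[0,0,0,0,0]]]'

```text
t: 2.2
eef_pos: [0.5255, -0.1971, 0.0555]
tool_rot: [-0.0, 0.738, 0.675, -0.001]
contact_force: [1.3, 0.6, -0.2]
gripper_width: 0.002
grasp_force: 0.0
```

```bash
python3 - <<'E'
from h import *
save('scene','s2')
im=cv2.imread('pics/s2.png')[110:290,150:390];cv2.imwrite('pics/s2c.png',cv2.resize(im,None,fx=3,fy=3,interpolation=cv2.INTER_CUBIC))
E
```

```text
(no output)
```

View pics/s2c.png

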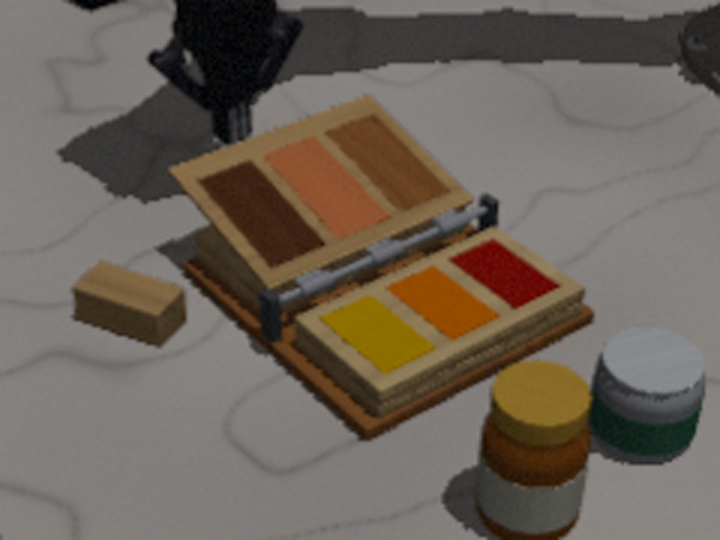

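The fingers stand outside the middle of the leaf's free edge (crop pixel (232,135)), tips below it. Everything else is undisturbed.

Call:
servo_tool --motion '[[[0,0.04,0.5,0,0],[0,0.03,0.4,0,0],[0,0.02,0.15,0,0],[0,0.01,0.1,0,0],[0,0,0,0,0]]]'

```text
t: 2.75
eef_pos: [0.5308, -0.1512, 0.0562]
tool_rot: [0.001, 0.737, 0.676, -0.0]
contact_force: [0.6, -2.3, 1.1]
gripper_width: -0.003
grasp_force: 0.0
```

Call:
servo_tool --motion '[[[0,0,0.1,0.05,0],[0,0,0.08,0.15,0],[0,0,0.05,0.2,0],[0,0,0.05,0.2,0],[0,0,0,0,0]]]'

```text
t: 3.25
eef_pos: [0.5314, -0.1425, 0.0812]
tool_rot: [0.003, 0.738, 0.675, -0.0]
contact_force: [0.3, -9.0, 4.1]
gripper_width: 0.003
grasp_force: 3.2
```

```bash
cat >> h.py <<'E'
def edge(name):
    "leaf angle from depth: points in book frame, spine (0.543,-0.005,0.04)"
    u,v=np.meshgrid(np.arange(150,500),np.arange(60,400));Q=pts(name,np.c_[u.ravel(),v.ravel()])-[0.543,-0.005,0.04]
    x=Q@[0.083,0.9966,0];y=Q@[-0.9966,0.083,0];r=np.hypot(x,Q[:,2])
    a=np.arctan2(Q[:,2],-x);m=(abs(y)<.085)&(abs(y)>.05)&(r>.06)&(r<.135)&(Q[:,2]>0.006)
    return m.sum(),np.percentile(a[m],[10,50,90]) if m.any() else 0
E
python3 - <<'E'
from h import *
save('top','t3');print(edge('t1'),edge('t3'))
E
```

```text
(np.int64(1908), array([0.24335881, 0.25989306, 0.28168269])) (np.int64(1970), array([0.43193087, 0.44822188, 0.4712    ]))
```

Call:
servo_tool --motion '[[[0,0.0,0.03,0.16,0],[0,0.01,0.06,0.16,0],[0,0.01,0.07,0.16,0],[0,0.01,0.08,0.16,0],[0,0,0.09,0.16,0]]]'

```text
t: 3.8
eef_pos: [0.5314, -0.1249, 0.1118]
tool_rot: [-0.0, 0.737, 0.676, 0.0]
contact_force: [1.4, -1.9, -0.6]
gripper_width: 0.001
grasp_force: 1.0
```

```bash
python3 - <<'E'
from h import *
save('top','t4');print(edge('t4'),bot.get_obs()['contact_force'])
E
```

```text
(np.int64(1908), array([0.68617664, 0.7033215 , 0.72814521])) [-0.43183199 -2.83166101  3.19899804]
```

Call:
servo_tool --motion '[[[0,0.01,0.16,0.19,0],[0,0.01,0.16,0.19,0],[0,0.02,0.165,0.18,0],[0,0.02,0.19,0.16,0],[0,0.02,0.195,0.15,0],[0,0.02,0.2,0.14,0],[0,0.02,0.21,0.12,0],[0,0.02,0.215,0.1,0],[0,0.02,0.22,0.08,0]]]'

```text
t: 4.75
eef_pos: [0.5378, -0.0561, 0.164]
tool_rot: [0.0, 0.737, 0.676, 0.0]
contact_force: [0.6, -0.7, -0.7]
gripper_width: 0.001
grasp_force: 0.6
```

```bash
python3 - <<'E'
from h import *
save('top','t5');save('scene','s5');print(edge('t5'),edge('s5'),bot.get_obs()['eef_pos'],bot.get_obs()['contact_force'])
E
```

```text
(np.int64(901), array([1.30708247, 1.3244701 , 1.35157567])) (np.int64(1083), array([1.31913967, 1.34234579, 1.37633469])) [ 0.53821778 -0.05492175  0.16428731] [ 0.05440372 -0.06352148  0.48907202]
```

View pics/s5.png

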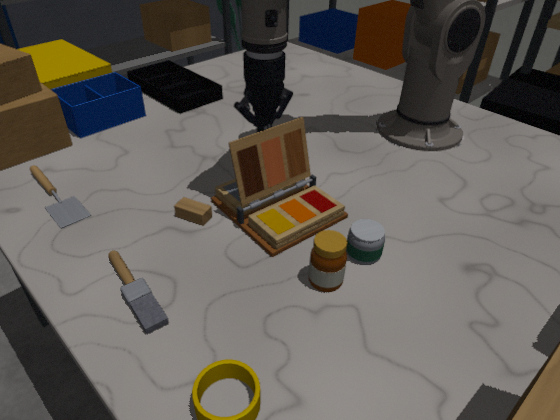

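Leaf is at about 1.31 rad, the fingers behind it (scene pixel (265,125)), and the bystanders are untouched.

Call:
servo_tool --motion '[[[0,0.02,0.22,0.05,0],[0,0.02,0.22,0.05,0],[0,0.02,0.22,0.05,0],[0,0.02,0.22,0.05,0],[0,0.02,0.23,-0.01,0],[0,0.02,0.22,-0.02,0],[0,0.02,0.22,-0.04,0],[0,0.02,0.22,-0.06,0],[0,0.02,0.2,-0.07,0],[0,0.02,0.19,-0.08,0],[0,0.02,0.18,-0.1,0],[0,0.02,0.17,-0.11,0],[0,0,0,0,0]]]'

```text
t: 6.15
eef_pos: [0.5469, 0.0449, 0.1513]
tool_rot: [-0.001, 0.736, 0.677, -0.0]
contact_force: [0.1, 0.4, 0.3]
gripper_width: -0.001
grasp_force: 0.0
```

```bash
python3 - <<'E'
from h import *
save('top','t6');save('scene','s6');print(edge('t6'),edge('s6'),bot.get_obs()['eef_pos'],bot.get_obs()['contact_force'])
E
```

```text
(np.int64(0), 0) (np.int64(310), array([2.19755424, 2.21174124, 2.2359876 ])) [0.54703761 0.04366832 0.15171531] [ 0.0947352  -0.14620227  0.35307397]
```

View pics/s6.png

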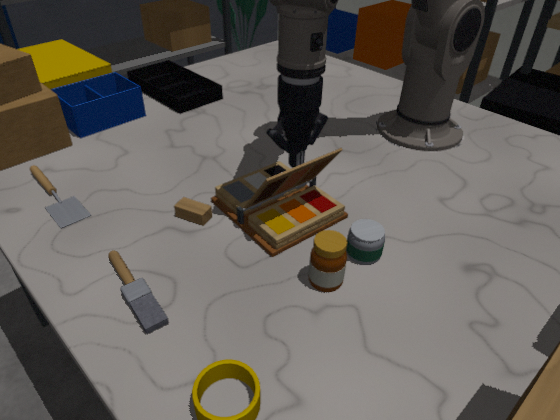

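Leaf leans at about 2.19 rad, with the fingers on its underside (scene pixel (297,165)). I'll keep following the arc.

Call:
servo_tool --motion '[[[0,0.01,0.17,-0.12,0],[0,0.01,0.16,-0.13,0],[0,0.01,0.15,-0.15,0],[0,0.01,0.13,-0.16,0],[0,0.01,0.12,-0.17,0],[0,0.01,0.11,-0.18,0],[0,0.01,0.1,-0.18,0],[0,0.01,0.08,-0.19,0],[0,0.01,0.06,-0.15,0],[0,0,0.05,-0.14,0],[0,0,0.03,-0.12,0],[0,0,0.02,-0.1,0],[0,0,0,0,0]]]'

```text
t: 7.55
eef_pos: [0.5505, 0.0906, 0.0799]
tool_rot: [-0.0, 0.737, 0.676, -0.0]
contact_force: [-0.8, -1.1, 0.3]
gripper_width: 0.004
grasp_force: 0.0
```

```bash
python3 - <<'E'
from h import *
save('scene','s7');print(edge('s7'),bot.get_obs()['eef_pos'],bot.get_obs()['contact_force'])
E
```

```text
(np.int64(736), array([2.94864865, 2.96680305, 2.97944547])) [0.55063391 0.09058494 0.08019814] [0.41985875 0.27495853 0.12972937]
```

Call:
servo_tool --motion '[[[0,0,0,-0.08,0],[0,0,0,-0.08,0],[0,0,0,-0.08,0],[0,0,0,-0.05,0],[0,0,0,-0.04,0],[0,0,0,-0.03,0],[0,0,0,0,0]]]'

```text
t: 8.3
eef_pos: [0.5508, 0.0906, 0.0659]
tool_rot: [-0.0, 0.737, 0.676, -0.0]
contact_force: [0.1, -0.0, 0.7]
gripper_width: -0.001
grasp_force: 0.0
```

```bash
python3 - <<'E'
from h import *
save('scene','s8');print(edge('s8'),bot.get_obs()['eef_pos'],bot.get_obs()['contact_force'])
E
```

```text
(np.int64(75), array([2.30676703, 2.39689185, 3.0905555 ])) [0.55074948 0.09048726 0.06593906] [ 0.21605229  0.70792348 -0.94823001]
```

Now the last millimetres, watching the force.

Call:
servo_tool --motion '[[[0,0,0,-0.04,0],[0,0,0,-0.03,0],[0,0,0,0,0],[0,0,0,0,0]]]'

```text
t: 8.75
eef_pos: [0.551, 0.0905, 0.0646]
tool_rot: [0.0, 0.737, 0.676, -0.0]
contact_force: [-5.2, -2.1, 13.2]
gripper_width: -0.002
grasp_force: 7.1
```

Call:
servo_tool --motion '[[[0,0,0,-0.02,0],[0,0,0,0,0],[0,0,0,0,0],[0,0,0,0,0]]]'

```text
t: 9.15
eef_pos: [0.551, 0.0906, 0.0645]
tool_rot: [0.001, 0.737, 0.676, -0.0]
contact_force: [-7.3, -1.6, 21.0]
gripper_width: 0.002
grasp_force: 10.7
```

Call:
servo_tool --motion '[[[0,0,0,0.2,0],[0,0,0,0.6,0],[0,0,0,0.9,0],[0,0,0,0.9,0],[0,0,0,0.9,0],[0,0,-0.9,0.5,0],[0,0,-0.9,0.5,0],[0,0,-0.9,0.3,0],[0,0,-0.9,0,0],[0,0,-0.9,0,0],[0,0,0,0,0],[0,0,0,0,0],[0,0,0,0,0]]]'

```text
t: 10.45
eef_pos: [0.5509, -0.0879, 0.2545]
tool_rot: [-0.0, 0.736, 0.677, 0.0]
contact_force: [-0.1, -0.6, -0.1]
gripper_width: -0.003
grasp_force: 0.0
```

```bash
python3 - <<'E'
from h import *
save('top','t9');save('scene','s9')
Q=pts('s9',[(310,235),(270,215),(330,205)]);print(Q)
u,v=np.meshgrid(np.arange(150,500),np.arange(60,400));Q=pts('t9',np.c_[u.ravel(),v.ravel()])-[0.543,-0.005,0]
x=Q@[0.083,0.9966,0];y=Q@[-0.9966,0.083,0]
for a in (.03,.05,.07,.09,.11,.13): m=(abs(x-a)<.004)&(abs(y)<.08);print(a,np.median(Q[m,2]),m.sum())
print(bot.get_obs()['eef_pos'])
E
```

```text
[[0.59300901 0.13296011 0.04266376]
 [0.60647046 0.03909318 0.04208505]
 [0.4977997  0.0990116  0.04431965]]
0.03 0.042370497893975956 425
0.05 0.04247864430775128 415
0.07 0.04247762251532328 415
0.09 0.042423807029966065 417
0.11 0.04247676516678689 413
0.13 0.04230523641649708 411
[ 0.55101266 -0.0876783   0.25447884]
```

View pics/s9.png

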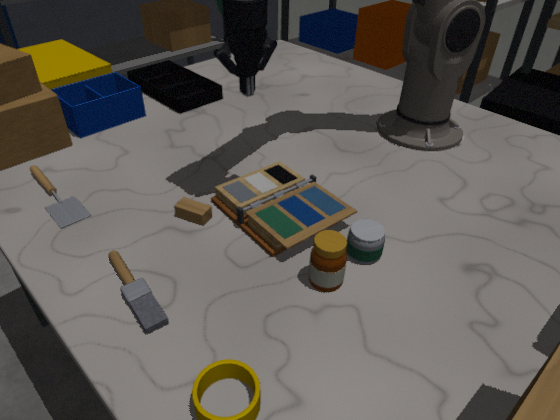

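The leaf lies flat with its green and blue side up around (300,215), level at 42.4 mm. Jar, tin and block are where they were, and the arm is clear.

```bash
python3 -c "
from station import bot
print(bot.hand_in())"
```

```text
the job is handed in; nothing more can be done
None
```

The leaf is turned over the spine and lies flat on the left page stack, green and blue side up, the jar, tin and block show no movement in the last picture, the arm is clear, and the job is handed in (no verdict was returned).

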